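# Tip the brass slugs from the gate tray into the weighing dish

### The arm

A 7-joint arm with a two-finger parallel gripper is mounted at the origin on the work surface. World frame = base frame: x ahead of the robot, y to its left, z up, the work surface at z = 0. Lengths are in m, angles in rad, forces in N, time in s.
With the tool pointing down it reaches from about 0.425 to 0.925 m from the base axis. Payload 6.8 kg.
Tool frame: the origin (TCP) lies midway between the tips of the shut fingers; the grasp point (between the pads) lies 19 mm behind it; z points along the fingers, y is the line along which they close (so a half turn about z gives the same grasp; the last joint's range is limited). The gripper opens to 85 mm and grips with 20 to 120 N. Pads are 22 mm wide; open, the fingers measure 114 mm over their backs; the gripper's body (76 mm by 85 mm) begins 54 mm behind the grasp point. The pads swing forward as they close: fully open they stand 13 mm farther back than shut.
Start: joints at [1.101, 0.477, 0.022, 1.555, -0.011, 1.109, -0.083], TCP at [0.239, -0.631, 0.231] pointing down, gripper open.
Joint ranges: [-2.96, 2.96], [-0.34, 2.1], [-1.41, 1.46], [0.24, 2.44], [-1.37, 4.51], [0.17, 1.92], [-2.96, 2.96]. Speed limits (rad/s): [2.39, 2.39, 3.14, 3.14, 3.14, 3.14, 3.14].

### API

Orientations are given as a unit quaternion [w, x, y, z].
In Python, from station import * gives the robot as it stands.
- The arm moves only by the shell command python3 -m creep 'ROWS' [FORCE]. ROWS is JSON, a list of rows, each a list of 7 numbers: the gripper command: -1 is shut, 1 is fully open, values between are in proportion, then the shift along the world's x, y, z in mm, then the turn, a rotation vector about the world's x, y, z in rad. A call has 1 to 5 rows; each row shifts and turns the commanded pose from where the row before left it; what a row does not reach is not made up. A row lasts 1/8 s, in which the tool goes at most 62.5 mm and 10.7 degrees, less where a joint would pass 70% of its speed; a pose out of reach is approached as far as the arm can. A call is refused whole if a number of a shift passes 62.5 or a number of a turn 0.188, either way. A call with a gripper value outside its range is refused whole. The fingers move at their own pace and stop on an object; FORCE is the grip in N (left out, the last holds). Time passes only in rows, so rows that do not move let the fingers close. It gives the time, the measured TCP pose, the force, the opening and the grip force at its end, in the units of the state.
- get_obs(): the state, without advancing time (a new reading comes with each control period).
- read_camera(name): name is "scene" or "top"; returns (picture, depth): 400x640x3 uint8, red, green, blue; 400x640 float32, m along the optical axis (not along the pixel's ray), 0 where there is no reading.
- camera_params(name): a dict with "intrinsics" (3x3 intrinsics, pixels), "cam_to_world" (4x4, takes a point from camera to world coordinates). Camera axes: x right, y up, looking along -z (the intrinsics and any distortion apply to the point x, -y, -z); pixel columns grow to the right and rows downward; lengths in m; the calibration is good to about 2 mm. A picture is of the moment at which its call begins. camera_params takes no time and is no camera call.
- hand_in(): hands the job in; it is judged then, once.
The state is a dict: "t": time; "q": joint angles; "joint_vel": joint speeds; "joint_torque": joint torques, N m; "eef_pos": TCP position; "tool_rot": TCP orientation; "contact_force": force on the tool from outside, world axes, zero at the start; "torque": the same for the moment, N m; "gripper_width": opening from 0.0 (shut) to 1.0 (fully open); "grasp_force": force on a finger pad.
Only numpy, scipy, OpenCV 4.12 (cv2) and the standard library are available. Lean on these libraries where they do the work, as an engineer would, in place of code of your own. Each camera call takes 0.05 s, during which the arm holds its last target. There are 200 camera calls.

### The job

Three brass slugs lie in the small aluminium tipping tray on the stand beside the balance. Fold the tray's end gate down flat while the tray is still level, then lift the tray by its bar so that all three slugs slide out over the gate into the white weighing dish on the balance, and lower the tray back level on its rests. Do not touch these slugs with the gripper.

Things in the scene. Friction and masses are not known exactly. Their poses are not given: they have to be found in the camera images.
- tray (a joint): Tilt of the aluminium tipping tray about its damped hinge, rad: 0 = level on its rests, grows as the bar end is lifted, stop at 0.95. Inside 90 by 157 mm, walls 25 mm, 0.3 kg, floor top 140 mm above the table. The hinge line lies at the gate end at floor level. Slugs start to slide at 0.3 to 0.5 rad; 0.7 to 0.8 empties it. Let go, it sinks back to level within 2 s.
- gate (a joint): Fold of the tray's end gate, rad: 0 upright, 1.57 = out level with the tray floor (stop). Starts at 0 to 0.2, stays where left (moves at a few N). Plate 86 mm wide, 40 tall, 4 thick, inner face hinged at its foot on the tray's hinge line, with a 12 mm lip bent out. Push from inside with closed fingertips, on an arc 30 mm about the hinge, out and down to floor level; slugs start 38 mm or more away.
- gate_lip (a point): Middle of the gate lip's outer edge, upper side. With the gate upright it lies 8 mm outside the hinge line and 49 mm above the tray floor (189 mm above the table). It moves with the gate.
- tray_bar (a point): Middle of the steel grip bar (12 mm round, 80 mm free) at the tray end away from the gate, 190 mm above the table when level, 35 mm beyond the end wall and 25 mm above it. Axes of the tray: x along bar and hinge, y from gate end to bar end, z up from the floor. The hinge line runs along x through (0, -195, -50) mm. Pinched from above across it, it turns between the pads as the tray tips.
- dish (a point): Centre of the inner floor of the white square-cornered weighing dish on the balance beyond the gate, 58 mm above the table. The dish is fixed, 114 mm by 134 mm inside (x, y), 25 mm deep, x along the tray's hinge, y towards the tray.
- slug1: One of the three brass slugs in the tipping tray: disc 22 mm across, 10 mm high, about 30 g. Origin at the centre of its underside. (Two more like it lie in a plain aluminium tray without gate or bar on the table; those are not meant.)
- slug2: Second brass slug in the tipping tray, same as slug1.
- slug3: Third brass slug in the tipping tray, same as slug1.
There are look-alikes about, which are no part of the job. Leave any purple look-alike of the slug2 alone.

How it is judged:
By the outcome, as a careful person would: the job done as asked, in the order asked, and still so for the second after the job is handed in, with the robot touching nothing.
It also fails if it takes over 58 s, if anything falls off the work surface, if the arm or the gripper's body presses on something with over 40 N, if the wrist force passes 120 N, or if a joint passes its speed limit or range.

## Working session

There is one attempt and no reset: what is moved stays moved. The work goes in short steps, Python scripts to look and compute and a shell command to move; the robot and the scene stay as the last step left them, time stands still between calls to the robot, and variables do not carry over. Pictures are saved under pics/ and viewed, at most 10 in all, crops included, and the job is handed in when it is done.

```bash
mkdir -p pics
cat > h.py <<'E'
from station import *
import numpy as np, cv2
def cam(n):
    p=camera_params(n); return np.array(p["intrinsics"]),np.array(p["cam_to_world"]),p
def ray(n,u,v,z):
    K,T,p=cam(n)
    d=np.linalg.inv(K)@[u,v,1.]; d=T[:3,:3]@[d[0],-d[1],-d[2]]; o=T[:3,3]
    return o+d*(z-o[2])/d[2]
def pts(n,D):
    K,T,p=cam(n); v,u=np.mgrid[0:D.shape[0],0:D.shape[1]]
    c=np.stack([(u-K[0,2])/K[0,0]*D,-(v-K[1,2])/K[1,1]*D,-D,np.ones_like(D)],-1)
    return (c@T.T)[...,:3]
E
python3 - <<'E'
from h import *
for n in("scene","top"):
    I,D=read_camera(n); np.savez(f"{n}0.npz",I=I,D=D); cv2.imwrite(f"pics/{n}0.png",I[...,::-1]); K,T,p=cam(n); print(n,p,(D>0).mean())
o=get_obs(); print(o["t"],o["eef_pos"],o["tool_rot"],o["gripper_width"],o["contact_force"])
E
```

```text
scene {'intrinsics': array([[372.41782077,   0.        , 319.29065292],
       [  0.        , 372.41782077, 198.39217478],
       [  0.        ,   0.        ,   1.        ]]), 'cam_to_world': array([[-0.59415487, -0.63195697,  0.49760463,  0.89039539],
       [ 0.80421412, -0.47813083,  0.35303053,  0.24086658],
       [ 0.01482001,  0.60993548,  0.79231248,  0.66084863],
       [ 0.        ,  0.        ,  0.        ,  1.        ]])} 0.9960234375
top {'intrinsics': array([[390.72668798,   0.        , 317.27410225],
       [  0.        , 390.72668798, 200.0935954 ],
       [  0.        ,   0.        ,   1.        ]]), 'cam_to_world': array([[ 1.15257124e-03,  9.88596481e-01, -1.50584426e-01,
         4.57215693e-01],
       [-9.99995124e-01,  7.02391217e-04, -3.04270597e-03,
         1.08068423e-02],
       [-2.90223924e-03,  1.50587199e-01,  9.88592470e-01,
         7.59089358e-01],
       [ 0.00000000e+00,  0.00000000e+00,  0.00000000e+00,
         1.00000000e+00]])} 0.99590625
0.1 [ 0.2387317  -0.6308007   0.23043433] [-7.91535522e-04  9.83682036e-01  1.79913823e-01 -2.06211406e-04] 1.0002072290813464 [ 0.24480143  0.28170633 -0.50385171]
```

View pics/top0.png

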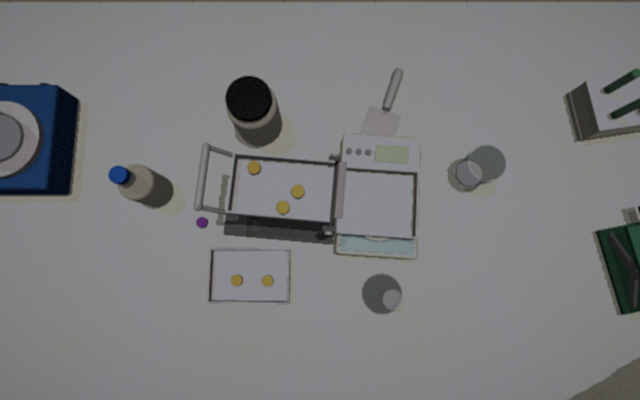

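View pics/scene0.png

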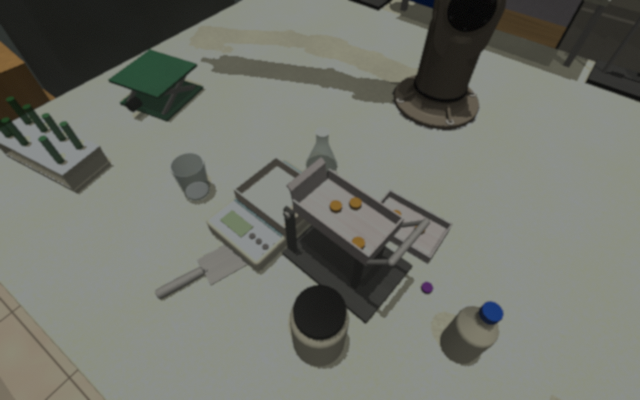

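Top view: the tipping tray, with bar (~202,178) and gate (~340,190), is at (283,188), and its slugs are at (254,168), (297,191) and (283,207). The dish is at (378,203).

Possible confusions:
- Plain tray at (250,275) with slugs (237,281) and (267,281): no gate or bar, so not this one.
- Purple disc at (202,222): leave alone.
- Spatula at (385,105) and jar at (249,98): only obstacles.

I'll check the choice in one crop.

Run:
```python
from h import *
d=np.load("top0.npz"); I,D=d["I"],d["D"]
c=cv2.resize(I[130:270,180:430],None,fx=3.2,fy=3.2,interpolation=cv2.INTER_CUBIC)
c=np.clip(c.astype(float)*1.6,0,255).astype(np.uint8)
cv2.imwrite("pics/crop0.png",c[...,::-1])
P=pts("top",D)
for u,v in [(206,148),(202,178),(198,208),(341,165),(339,190),(337,216),(254,168),(297,191),(283,207),(378,203),(249,98),(140,183),(383,292),(346,200)]: print(u,v,P[v,u].round(3))
z=P[...,2]
m=((z>.165)&(z<.21)).astype(np.uint8)
for y0,y1 in [(0.14,.25),(-0.08,-0.02)]:
    k=(m>0)&(P[...,1]>y0)&(P[...,1]<y1)&(P[...,0]>.3)&(P[...,0]<.62)
    q=P[k]; print(k.sum(),q.min(0).round(3),q.max(0).round(3),q.mean(0).round(3))
hsv=cv2.cvtColor(I,cv2.COLOR_RGB2HSV)
s=cv2.inRange(hsv,(12,110,60),(30,255,255)); n,l,st,ce=cv2.connectedComponentsWithStats(s)
for i in range(1,n):
    if st[i,4]>40: print(st[i,4],ce[i].round(1),ray("top",*ce[i],.15).round(4))
```

```text
206 148 [0.622 0.179 0.194]
202 178 [0.576 0.182 0.196]
198 208 [0.531 0.186 0.195]
341 165 [ 0.599 -0.023  0.183]
339 190 [ 0.56  -0.02   0.183]
337 216 [ 0.521 -0.017  0.184]
254 168 [0.601 0.113 0.152]
297 191 [0.564 0.045 0.151]
283 207 [0.539 0.067 0.15 ]
378 203 [ 0.559 -0.097  0.059]
249 98 [0.724 0.127 0.139]
140 183 [0.583 0.308 0.12 ]
383 292 [ 0.403 -0.098  0.082]
346 200 [ 0.564 -0.039  0.058]
696 [0.528 0.14  0.165] [0.62  0.193 0.199] [0.568 0.177 0.189]
313 [ 0.518 -0.031  0.179] [ 0.604 -0.02   0.19 ] [ 0.568 -0.024  0.185]
122 [253.6 167.4] [0.6028 0.1145 0.15  ]
120 [297.4 191.2] [0.5642 0.0441 0.15  ]
121 [282.3 207.1] [0.5389 0.0676 0.15  ]
86 [236.2 279.9] [0.4263 0.1365 0.15  ]
83 [267.1 280.5] [0.4256 0.0893 0.15  ]
```

View pics/crop0.png

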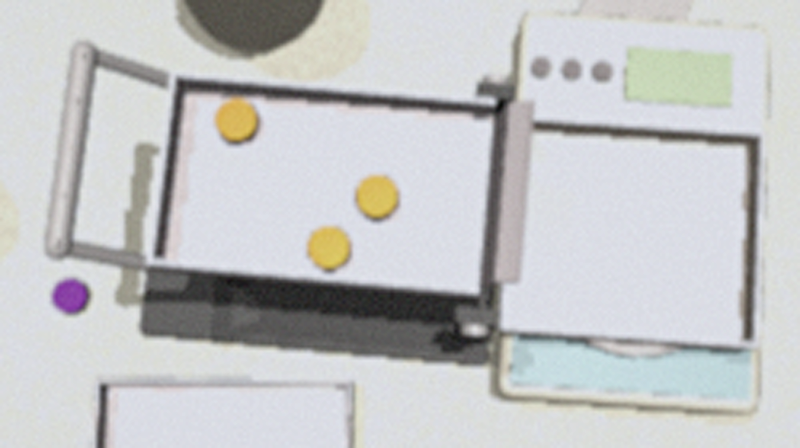

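The crop confirms it: this tray has the bar on the left and the gate lip at about (341,165)–(337,216), with the dish just beyond. Now I'll refine the geometry.

```bash
cat > bar.py <<'E'
from h import *
def bar(n,D):
    P=pts(n,D); k=(P[...,2]>.180)&(P[...,2]<.21)&(P[...,1]>.165)&(P[...,1]<.21)&(P[...,0]>.5)&(P[...,0]<.65)
    q=P[k]; x0,x1=np.percentile(q[:,0],[1,99]); a=np.polyfit(q[:,0],q[:,1],1); return len(q),x0,x1,a,np.percentile(q[:,2],[50,95])
E
python3 - <<'E'
from bar import *
for n in("top","scene"):
    d=np.load(n+"0.npz"); print(n,bar(n,d["D"]))
    P=pts(n,d["D"]); k=(P[...,2]>.172)&(P[...,2]<.2)&(P[...,1]>-.045)&(P[...,1]<0)&(P[...,0]>.48)&(P[...,0]<.64); q=P[k]
    print("lip",np.percentile(q,[1,50,99],axis=0).round(4),np.polyfit(q[:,0],q[:,1],1))
    k=(P[...,2]>.05)&(P[...,2]<.2)&(P[...,1]<-.16)&(P[...,1]>-.6)&(P[...,0]>.2)&(P[...,0]<.65);q=P[k]
    print("obst",q[:,2].max() if len(q) else None)
for u,v in((206.6,144.7),(198.1,207.5)): print(ray("top",u,v,.195).round(4))
E
```

```text
top (625, np.float64(0.5294126794135836), np.float64(0.6277951267454862), array([-0.08569799,  0.23149557]), array([0.19497681, 0.19730793]))
lip [[ 0.5183 -0.0306  0.1731]
 [ 0.5599 -0.0215  0.184 ]
 [ 0.603  -0.0126  0.1886]] [-0.08560072  0.0264007 ]
obst 0.09336404358763584
scene (536, np.float64(0.5305732409452697), np.float64(0.6296546956566986), array([-0.09342167,  0.2379099 ]), array([0.19490313, 0.19694816]))
lip [[ 0.5189 -0.0293  0.1722]
 [ 0.5633 -0.0201  0.1824]
 [ 0.603  -0.012   0.1879]] [-0.0930019   0.03198245]
obst 0.09263198089567903
[0.6267 0.178  0.195 ]
[0.5321 0.1862 0.195 ]
```

```bash
python3 -m creep '[[-1,0,0,40,0,0,0],[-1,10,20,20,0,0,-0.09],[-1,20,40,0,0,0,-0.09],[-1,20,40,0,0,0,-0.09],[-1,20,40,0,0,0,-0.09]]' 30; python3 -m creep '[[-1,20,40,0,0,0,-0.09],[-1,20,40,0,0,0,0],[-1,20,40,0,0,0,0],[-1,20,40,0,0,0,0],[-1,20,40,0,0,0,0]]'
```

```text
t: 0.72
eef_pos: [0.3093, -0.4897, 0.2909]
tool_rot: [-0.0, 1.0, -0.001, -0.0]
contact_force: [0.9, -0.6, 0.1]
gripper_width: -0.003
grasp_force: 0.0
t: 1.35
eef_pos: [0.4092, -0.2898, 0.2911]
tool_rot: [-0.0, 0.999, -0.044, -0.0]
contact_force: [0.4, -0.2, -0.3]
gripper_width: 0.003
grasp_force: 0.0
```

```bash
python3 -m creep '[[-1,20,40,0,0,0,0],[-1,20,40,0,0,0,0],[-1,20,40,0,0,0,0],[-1,20,40,0,0,0,0],[-1,20,40,0,0,0,0]]'; python3 -m creep '[[-1,20,40,0,0,0,0],[-1,20,35,0,0,0,0],[-1,15,25,-10,0,0,0],[-1,0,0,-20,0,0,0],[-1,0,0,-20,0,0,0]]'
python3 - <<'E'
from h import *
I,D=read_camera("scene"); cv2.imwrite("pics/s1.png",np.clip(cv2.resize(I[100:300,220:480],None,fx=3,fy=3)*1.4,0,255).astype(np.uint8)[...,::-1])
E
```

```text
t: 1.98
eef_pos: [0.5091, -0.09, 0.2911]
tool_rot: [0.0, 0.999, -0.044, -0.0]
contact_force: [0.9, -0.3, -0.8]
gripper_width: -0.003
grasp_force: 0.0
t: 2.6
eef_pos: [0.5638, 0.0092, 0.2403]
tool_rot: [0.0, 0.999, -0.044, -0.0]
contact_force: [-0.8, 0.1, -0.0]
gripper_width: -0.002
grasp_force: 0.0
```

View pics/s1.png

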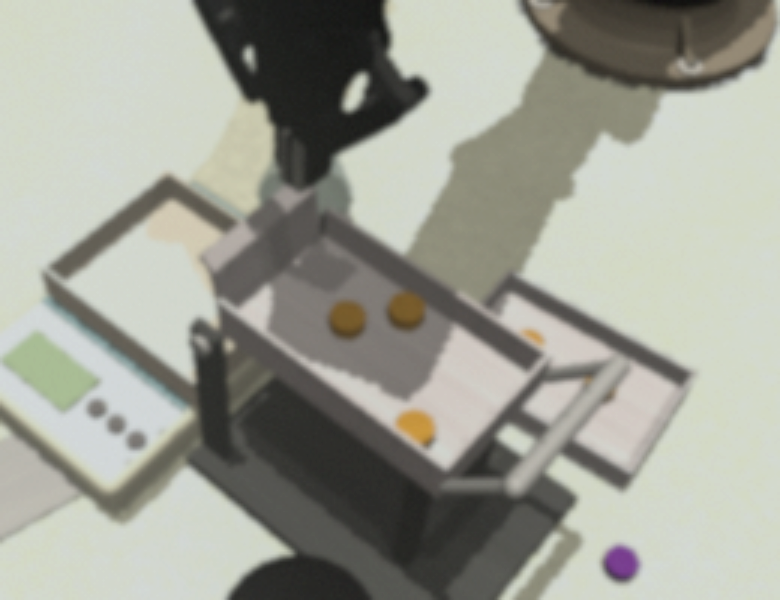

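The view shows the shut fingers above the tray just inside the upright gate, around (300,185) in the crop. The slugs are well clear. Next I'll lower and push the gate.

```bash
python3 -m creep '[[-1,0,0,-35,0,0,0],[-1,0,0,-25,0,0,0],[-1,0,0,-9,0,0,0],[-1,0,0,0,0,0,0]]'; python3 -m creep '[[-1,-0.5,-5,0,0,0,0],[-1,-0.5,-5,0,0,0,0],[-1,-0.5,-5,-1,0,0,0]]';  python3 -m creep '[[-1,-0.4,-4,-1,0,0,0],[-1,-0.4,-4,-2,0,0,0]]'
```

```text
t: 3.15
eef_pos: [0.5639, 0.0086, 0.1723]
tool_rot: [0.0, 0.999, -0.044, -0.0]
contact_force: [0.5, -0.1, 0.0]
gripper_width: 0.0
grasp_force: 0.0
t: 3.52
eef_pos: [0.5628, -0.0069, 0.172]
tool_rot: [-0.0, 0.999, -0.044, 0.001]
contact_force: [0.0, 1.2, 1.5]
gripper_width: -0.003
grasp_force: 0.8
t: 3.78
eef_pos: [0.5619, -0.0144, 0.1685]
tool_rot: [-0.0, 0.999, -0.044, 0.0]
contact_force: [-0.2, 0.8, 0.9]
gripper_width: 0.002
grasp_force: 0.7
```

```bash
python3 -m creep '[[-1,-0.3,-3.5,-3,0,0,0],[-1,-0.3,-3.5,-4,0,0,0],[-1,-0.2,-2.5,-4,0,0,0],[-1,-0.2,-2.5,-4,0,0,0]]';  python3 -m creep '[[-1,-0.1,-1.5,-3.5,0,0,0],[-1,-0.1,-1.5,-3.5,0,0,0],[-1,-0.1,-1,-2,0,0,0]]'
python3 - <<'E'
from h import *
I,D=read_camera("scene"); cv2.imwrite("pics/s2.png",np.clip(cv2.resize(I[100:300,220:480],None,fx=3,fy=3)*1.4,0,255).astype(np.uint8)[...,::-1])
E
```

```text
t: 4.28
eef_pos: [0.5606, -0.0266, 0.153]
tool_rot: [0.0, 0.999, -0.044, 0.0]
contact_force: [0.1, 0.9, 2.6]
gripper_width: -0.004
grasp_force: 1.0
t: 4.65
eef_pos: [0.5603, -0.03, 0.144]
tool_rot: [-0.0, 0.999, -0.044, -0.0]
contact_force: [1.0, 1.1, 1.6]
gripper_width: -0.003
grasp_force: 0.8
```

View pics/s2.png

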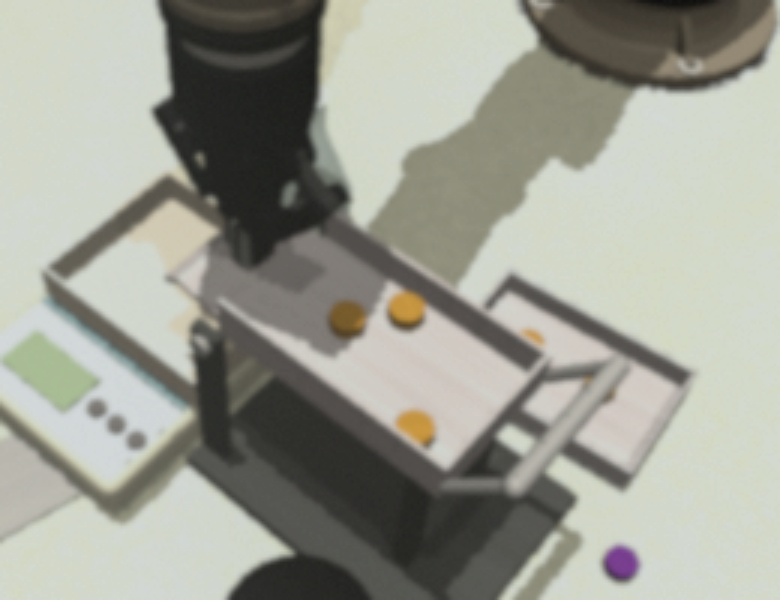

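The gate plate now lies out almost level around (200,275), and the tray is still level with the slugs in place. I'll press the last few millimetres gently.

```bash
python3 -m creep '[[-1,0,-0.5,-2,0,0,0],[-1,0,0,0,0,0,0]]';  python3 -m creep '[[-1,0,0,-1,0,0,0],[-1,0,0,0,0,0,0]]';  python3 -m creep '[[-1,0,0,-1,0,0,0],[-1,0,0,0,0,0,0]]'
```

```text
t: 4.95
eef_pos: [0.5601, -0.0309, 0.1421]
tool_rot: [0.0, 0.999, -0.044, -0.0]
contact_force: [0.4, 0.8, -0.3]
gripper_width: -0.002
grasp_force: 0.0
t: 5.2
eef_pos: [0.5602, -0.031, 0.1412]
tool_rot: [0.0, 0.999, -0.044, -0.0]
contact_force: [0.1, 0.7, 0.4]
gripper_width: -0.0
grasp_force: 0.2
t: 5.45
eef_pos: [0.5603, -0.0309, 0.1402]
tool_rot: [0.0, 0.999, -0.044, -0.0]
contact_force: [-0.7, -0.1, 1.0]
gripper_width: 0.002
grasp_force: 0.1
```

```bash
python3 -m creep '[[-1,0,0,20,0,0,0],[-1,0,0,40,0,0,0],[-1,2,20,40,0,0,0],[-1,4,50,20,0,0,0],[-1,4,50,0,0,0,0]]'
python3 - <<'E'
from bar import *
R=np.array([[.996,-.088],[.088,.996]]) # cols: tray x,y  in world rows
R=np.array([[.9961,.088],[-.088,.9961]]); h=np.array([.562,-.0118])
for n in("scene","top"):
    I,D=read_camera(n); P=pts(n,D); q=P.copy(); q[...,:2]=(P[...,:2]-h)@R
    for a,b in((-46,-38),(-38,-30),(-30,-20),(-20,-10),(-10,-4),(5,15),(15,30),(60,90),(110,145)):
        k=(abs(q[...,0])<.03)&(q[...,1]>a/1e3)&(q[...,1]<b/1e3)&(q[...,2]>.1)&(q[...,2]<.2); s=q[k][:,2]
        print(n,a,b,len(s),np.median(s).round(4) if len(s) else '',end='; ')
    print(bar(n,D))
E
```

```text
t: 6.08
eef_pos: [0.5717, 0.0903, 0.2626]
tool_rot: [-0.0, 0.999, -0.045, 0.002]
contact_force: [0.0, -0.3, -0.5]
gripper_width: -0.001
grasp_force: 0.0
scene -46 -38 55 0.1379; scene -38 -30 111 0.1405; scene -30 -20 143 0.1403; scene -20 -10 143 0.1403; scene -10 -4 86 0.1403; scene 5 15 146 0.1403; scene 15 30 233 0.1403; scene 60 90 568 0.1407; scene 110 145 605 0.1404; (531, np.float64(0.5311384266048155), np.float64(0.6297280901073791), array([-0.09641236,  0.23970371]), array([0.19492868, 0.1970043 ]))
top -46 -38 168 0.1375; top -38 -30 183 0.1404; top -30 -20 228 0.1403; top -20 -10 229 0.1404; top -10 -4 139 0.1404; top 5 15 226 0.1404; top 15 30 309 0.1403; top 60 90 0 ; top 110 145 0 ; Traceback (most recent call last):
  File "<stdin>", line 9, in <module>
  File "bar.py", line 4, in bar
    q=P[k]; x0,x1=np.percentile(q[:,0],[1,99]); a=np.polyfit(q[:,0],q[:,1],1); return len(q),x0,x1,a,np.percentile(q[:,2],[50,95])
                  ~~~~~~~~~~~~~^^^^^^^^^^^^^^^
    return _quantile_unchecked(
        a, q, axis, out, overwrite_input, method, keepdims, weights)
    return _ureduce(a,
                    func=_quantile_ureduce_func,
    ...<5 lines>...
                    overwrite_input=overwrite_input,
                    method=method)
    r = func(a, **kwargs)
    result = _quantile(arr,
                       quantiles=q,
    ...<2 lines>...
                       out=out,
                       weights=wgt)
    slices_having_nans = np.isnan(arr[-1, ...])
                                  ~~~^^^^^^^^^
IndexError: index -1 is out of bounds for axis 0 with size 0
```

The gate is flat: 0.1403 m along its length, the same as the tray floor, so the tray is still level. Now for the bar.

```bash
python3 -m creep '[[0.1,4,30,0,0,0,0],[0.1,3,33,0,0,0,0],[0.1,2,30,0,0,0,0],[0.1,0,0,-10,0,0,0],[0.1,0,0,0,0,0,0]]' 60; python3 -m creep '[[0.1,0,0,-20,0,0,0],[0.1,0,0,-20,0,0,0],[0.1,0,0,-20,0,0,0],[0.1,0,0,-15,0,0,0],[0.1,0,0,-4,0,0,0]]'; python3 -m creep '[[-1,0,0,0,0,0,0],[-1,0,0,0,0,0,0],[-1,0,0,0,0,0,0],[-1,0,0,0,0,0,0]]'
```

```text
t: 6.8
eef_pos: [0.5788, 0.1806, 0.2489]
tool_rot: [0.001, 0.999, -0.045, -0.001]
contact_force: [0.0, -0.9, -0.4]
gripper_width: 0.547
grasp_force: 0.0
t: 7.42
eef_pos: [0.579, 0.181, 0.1704]
tool_rot: [0.001, 0.999, -0.045, -0.001]
contact_force: [-0.2, 0.2, 0.1]
gripper_width: 0.551
grasp_force: 0.0
t: 7.92
eef_pos: [0.5799, 0.1831, 0.1723]
tool_rot: [-0.001, 0.999, -0.044, 0.001]
contact_force: [-0.2, 3.0, 3.3]
gripper_width: 0.119
grasp_force: 58.5
```

```bash
python3 -m creep '[[-1,-0.2,-2.7,9.7,0,0,0],[-1,-0.3,-3.2,9.5,0,0,0],[-1,-0.3,-3.7,9.4,0,0,0],[-1,-0.4,-4.2,9.2,0,0,0],[-1,-0.4,-4.6,8.9,0,0,0]]' 40
python3 - <<'E'
from h import *
I,D=read_camera("scene"); cv2.imwrite("pics/s3.png",np.clip(cv2.resize(I[60:300,180:480],None,fx=2.5,fy=2.5)*1.4,0,255).astype(np.uint8)[...,::-1])
E
```

```text
t: 8.55
eef_pos: [0.5783, 0.1654, 0.2189]
tool_rot: [-0.001, 0.999, -0.044, 0.001]
contact_force: [2.9, 4.3, -1.3]
gripper_width: 0.117
grasp_force: 56.7
```

View pics/s3.png

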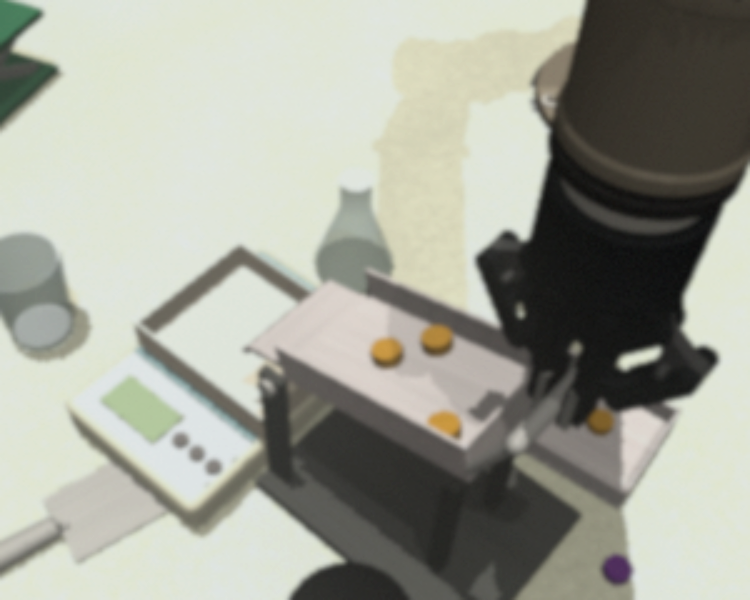

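The fingers hold the bar at (550,410), the tray is tilting with its gate end toward the dish, and the slugs are at rest at (387,352), (437,340) and (445,425). I'll keep lifting along the arc.

```bash
python3 -m creep '[[-1,-0.4,-5,8.7,0,0,0],[-1,-0.5,-5.5,8.4,0,0,0],[-1,-0.5,-5.9,8.2,0,0,0],[-1,-0.6,-6.3,7.9,0,0,0],[-1,-0.6,-6.7,7.5,0,0,0]]'; python3 -m creep '[[-1,-0.6,-7,7.2,0,0,0],[-1,-0.6,-7.4,6.8,0,0,0],[-1,-0.7,-7.7,6.5,0,0,0],[-1,-0.7,-8,6.1,0,0,0],[-1,-0.7,-8.3,5.7,0,0,0]]'; python3 -m creep '[[-1,0,0,0,0,0,0],[-1,0,0,0,0,0,0],[-1,0,0,0,0,0,0],[-1,0,0,0,0,0,0]]'
python3 - <<'E'
from h import *
for n in("scene",'top'):
    I,D=read_camera(n); c=I[60:300,180:480] if n=="scene" else I[100:260,180:430]
    cv2.imwrite(f"pics/{n}4.png",np.clip(cv2.resize(c,None,fx=2,fy=2)*1.4,0,255).astype(np.uint8)[...,::-1])
    hsv=cv2.cvtColor(I,cv2.COLOR_RGB2HSV); s=cv2.inRange(hsv,(12,110,50),(30,255,255)); k,l,st,ce=cv2.connectedComponentsWithStats(s)
    for i in range(1,k):
        if st[i,4]>20: print(n,st[i,4],ce[i].round(1),pts(n,D)[int(ce[i][1]),int(ce[i][0])].round(3))
E
```

```text
t: 9.22
eef_pos: [0.5758, 0.1373, 0.2601]
tool_rot: [-0.002, 0.999, -0.043, 0.001]
contact_force: [1.3, 7.7, 3.8]
gripper_width: 0.117
grasp_force: 55.2
t: 9.85
eef_pos: [0.5725, 0.1001, 0.2935]
tool_rot: [-0.003, 0.999, -0.043, 0.002]
contact_force: [-0.4, 8.8, 7.1]
gripper_width: 0.116
grasp_force: 54.1
t: 10.35
eef_pos: [0.5725, 0.1001, 0.2935]
tool_rot: [-0.003, 0.999, -0.043, 0.002]
contact_force: [-0.9, 9.2, 8.7]
gripper_width: 0.115
grasp_force: 54.3
scene 1397 [529.1  27.5] [-1.041  0.034 -0.205]
scene 1984 [17.4 83.6] [ 0.629 -1.186 -0.1  ]
scene 58 [285.1 181.5] [ 0.524 -0.107  0.068]
scene 65 [278.9 190.8] [ 0.552 -0.103  0.069]
scene 66 [271.1 201.8] [ 0.582 -0.096  0.069]
scene 59 [395.7 214.4] [0.42  0.106 0.013]
scene 68 [419.8 228.1] [0.421 0.164 0.014]
top 86 [377.2 189.6] [ 0.582 -0.094  0.07 ]
top 92 [380.8 206.2] [ 0.552 -0.099  0.068]
top 87 [384.3 221.3] [ 0.525 -0.106  0.067]
```

View pics/scene4.png

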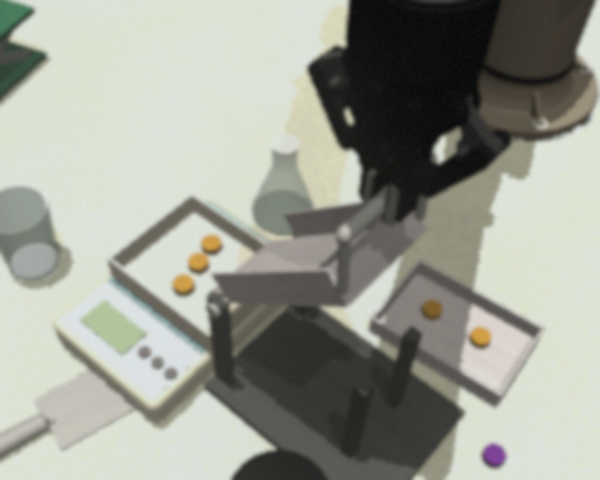

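All three slugs lie flat in the dish at (211,244), (198,262) and (183,284), with their tops at 0.068 m, and the tray is empty. I'll lower it back along the arc.

```bash
python3 -m creep '[[-1,0.7,8.3,-5.7,0,0,0],[-1,0.7,8,-6.1,0,0,0],[-1,0.7,7.7,-6.5,0,0,0],[-1,0.6,7.4,-6.8,0,0,0],[-1,0.6,7,-7.2,0,0,0]]'; python3 -m creep '[[-1,0.6,6.7,-7.5,0,0,0],[-1,0.6,6.3,-7.9,0,0,0],[-1,0.5,5.9,-8.2,0,0,0],[-1,0.5,5.5,-8.4,0,0,0],[-1,0.4,5,-8.7,0,0,0]]';  python3 -m creep '[[-1,0.4,4.6,-8.9,0,0,0],[-1,0.4,4.2,-9.2,0,0,0],[-1,0.3,3.7,-9.4,0,0,0],[-1,0.3,3.2,-8.5,0,0,0],[-1,0,0,0,0,0,0]]'; python3 -m creep '[[-1,0.2,2.5,-5,0,0,0],[-1,0,0,-4,0,0,0],[-1,0,0,0,0,0,0]]'
```

```text
t: 11.08
eef_pos: [0.5759, 0.1372, 0.2605]
tool_rot: [-0.002, 0.999, -0.043, 0.002]
contact_force: [0.6, 5.7, 6.9]
gripper_width: 0.117
grasp_force: 55.2
t: 11.7
eef_pos: [0.5783, 0.1656, 0.2188]
tool_rot: [-0.001, 0.999, -0.043, 0.001]
contact_force: [1.2, 4.5, 3.1]
gripper_width: 0.116
grasp_force: 56.6
t: 12.32
eef_pos: [0.5796, 0.1805, 0.1817]
tool_rot: [-0.001, 0.999, -0.044, 0.001]
contact_force: [3.5, 5.8, 1.2]
gripper_width: 0.116
grasp_force: 57.8
t: 12.7
eef_pos: [0.5798, 0.1829, 0.1727]
tool_rot: [-0.001, 0.999, -0.044, 0.001]
contact_force: [3.4, 5.5, 0.8]
gripper_width: 0.116
grasp_force: 58.2
```

```bash
python3 -m creep '[[0.1,0,0,0,0,0,0],[0.1,0,0,0,0,0,0],[0.1,0,0,0,0,0,0],[0.1,0,0,0,0,0,0]]'; python3 -m creep '[[0.1,0,0,10,0,0,0],[0.1,0,0,20,0,0,0],[0.1,0,0,40,0,0,0],[0.1,0,0,40,0,0,0],[0.1,0,0,0,0,0,0]]'; python3 -m creep '[[0.1,0,30,30,0,0,0],[0.1,0,40,0,0,0,0],[0.1,0,40,0,0,0,0],[0.1,0,40,0,0,0,0],[0.1,0,0,0,0,0,0]]'; python3 -m creep '[[0.1,0,0,0,0,0,0],[0.1,0,0,0,0,0,0],[0.1,0,0,0,0,0,0],[0.1,0,0,0,0,0,0],[0.1,0,0,0,0,0,0]]'
python3 - <<'E'
from bar import *
R=np.array([[.9961,.088],[-.088,.9961]]); h=np.array([.562,-.0118])
for n in("scene","top"):
    I,D=read_camera(n); P=pts(n,D); q=P.copy(); q[...,:2]=(P[...,:2]-h)@R
    for a,b in((-38,-20),(-20,-4),(5,30),(60,90),(110,145)):
        k=(abs(q[...,0])<.03)&(q[...,1]>a/1e3)&(q[...,1]<b/1e3)&(q[...,2]>.1)&(q[...,2]<.2); s=q[k][:,2]
        print(n,a,b,len(s),np.median(s).round(4) if len(s) else '',end='; ')
    hsv=cv2.cvtColor(I,cv2.COLOR_RGB2HSV); s=cv2.inRange(hsv,(12,110,50),(30,255,255)); k,l,st,ce=cv2.connectedComponentsWithStats(s)
    for i in range(1,k):
        if 20<st[i,4]<300: print(n,st[i,4],ce[i].round(1),P[int(ce[i][1]),int(ce[i][0])].round(3))
    if n=="scene": cv2.imwrite("pics/s5.png",np.clip(cv2.resize(I[60:300,180:480],None,fx=2,fy=2)*1.4,0,255).astype(np.uint8)[...,::-1])
E
```

```text
t: 13.2
eef_pos: [0.5792, 0.1816, 0.1728]
tool_rot: [0.0, 0.999, -0.044, -0.0]
contact_force: [0.3, -0.2, 0.6]
gripper_width: 0.549
grasp_force: 0.0
t: 13.82
eef_pos: [0.5812, 0.1831, 0.2876]
tool_rot: [-0.001, 0.999, -0.044, 0.004]
contact_force: [-0.2, -0.0, -0.2]
gripper_width: 0.549
grasp_force: 0.0
t: 14.45
eef_pos: [0.5772, 0.3361, 0.3121]
tool_rot: [-0.001, 0.999, -0.041, -0.001]
contact_force: [0.4, -0.2, 0.2]
gripper_width: 0.548
grasp_force: 0.0
t: 15.08
eef_pos: [0.5794, 0.3318, 0.3131]
tool_rot: [-0.0, 0.999, -0.044, 0.0]
contact_force: [0.2, 0.1, -0.2]
gripper_width: 0.552
grasp_force: 0.0
scene -38 -20 255 0.1404; scene -20 -4 227 0.1403; scene 5 30 373 0.1403; scene 60 90 504 0.1403; scene 110 145 648 0.1402; scene 71 [47.2 94.6] [ 0.531 -1.366 -0.284]
scene 52 [284.9 181.2] [ 0.526 -0.109  0.069]
scene 31 [277.5 189.5] [ 0.551 -0.107  0.068]
scene 66 [271.1 201.8] [ 0.581 -0.097  0.067]
top -38 -20 417 0.1402; top -20 -4 363 0.1404; top 5 30 572 0.1403; top 60 90 686 0.1405; top 110 145 792 0.1404; top 90 [377.2 189.5] [ 0.583 -0.094  0.067]
top 95 [380.8 206.2] [ 0.552 -0.099  0.068]
top 90 [384.3 221.4] [ 0.525 -0.105  0.069]
top 92 [236.2 279.8] [0.421 0.165 0.013]
top 85 [266.9 280.5] [0.419 0.109 0.012]
```

View pics/s5.png

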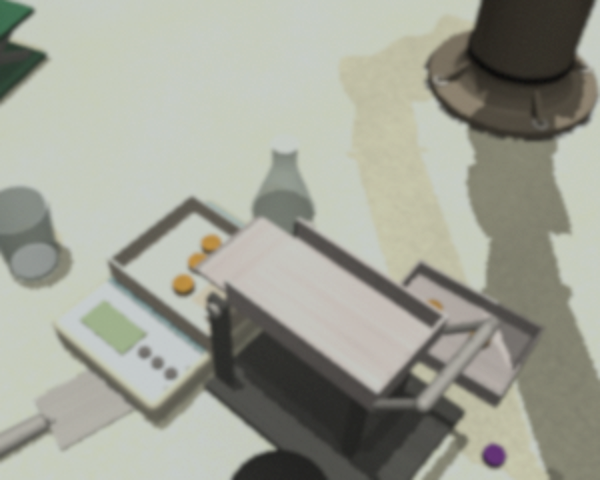

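The tray is level at 0.1403 m and empty, the gate is flat, the three slugs are in the dish at (211,244), (197,262) and (183,284), and the arm is clear. I'll hand in now.

```bash
python3 -c "
from station import *
print(hand_in())"
```

```text
the job is handed in; nothing more can be done
None
```

The job is handed in at about 15 s: I folded the gate flat with the tray level, all three slugs slid into the weighing dish, and the tray is back level and empty with the arm clear.

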